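# Slide the pepper mill into the condiment rack and snug the keeper

## Task

Put the pepper mill away in the empty bay of the condiment rack without picking it up: with the fingertips, push it gently and low on its body so that it slides upright over the worktop, through the bay's open front and home against the rack's back board. Then push the rack's sliding keeper across until the mill stands snug between it and the middle cheek, and let go. Do not grip, lift or tip the mill, and leave the spice jars, the mug and the jam jar where they are.

Things in the scene. Friction and masses are not known exactly. Their poses are not given: they have to be found in the camera images.
- mill: The pepper mill: light turned wood, 170 mm tall, loose on the worktop. Foot and body at most 58 mm in diameter (radius 29 mm), full width at the foot; round 48 mm head from 123 mm up, small metal knob on top. About 0.2 kg; pushed higher than about 35 mm above the worktop it may tip. Origin: centre of its underside; z is its long axis.
- rack: Dark wood rack fixed to the worktop, floorless, open in front. Origin on the worktop where the back board's front face meets the mill-side face of the middle cheek; x into the back board (away from the open front), y towards the spice jars, z up. Back board 60 mm high, x 0 to 20, y -178 to 128 mm. Middle cheek y 0 to 12, end cheek y 116 to 128 mm: both from x = -62 to 0, 56 mm high; jars between them.
- seat (a point): Point on the worktop where the mill's axis stands when it is home against the back board and against the middle cheek: 29 mm in front of the board, 29 mm from the cheek. Axes as the rack's. The mill's bay lies between the middle cheek (+y side) and the sliding keeper (-y side), is open in front (-x), and is 88 to 106 mm wide at the start.
- rod_end (a point): Free end of the keeper's steel guide rod (8 mm thick), which runs along the rack's y over the back board, 74 mm above the worktop, from the middle cheek to this end, 172 mm away; a ball-topped post, 84 mm high, carries it at each end. Axes as the rack's.
- keeper (a joint): The sliding keeper's position in m: the bay's clear width (middle cheek to keeper) is 0.050 + this value. 0 to 0.062, larger is wider open. It starts at 0.038 to 0.056 and reads about 0.008 when it has closed on the mill. It slides stiffly (about 1.5 N) and stays where it is left.
- keeper_face (a point): Point on the keeper's inner face (towards the mill), 35 mm in front of the back board, 30 mm above the worktop; axes as the rack's. Keeper: dark wood panel, 12 mm thick in -y from this face, 66 mm deep (33 mm each way along x), 2 to 58 mm above the worktop, on a 15 mm steel sleeve on the rod that reaches 36 mm in -y from this face. Push its outer face towards the rack's +y.
- jar_a: Spice jar, 46 mm wide, 106 mm tall, standing in the rack beside the middle cheek; to be left alone. Origin: centre of its underside.
- jar_b: Spice jar like the other, standing beside the end cheek; to be left alone. Origin: centre of its underside.
- mug: White mug with blue bands, 84 mm wide, 112 mm with its handle, 89 mm tall, to the left of the work; to be left alone. Origin: centre of its underside. (A shelf on the back wall hangs high over the left part of the worktop, left of the toaster: an arm that starts on the left should swing round to the work before reaching up or out.)
- jam: Jar of spread with a dark lid, 62 mm wide, 101 mm tall, to the right of the work; to be left alone. Origin: centre of its underside.
Things that resemble listed ones, but are neither listed nor needed, are in the scene too. There is more than one size of the mill; the job needs the largest.

How it is judged (in metres and radians):
On the way:
1. the mill stands upright in the bay, home against the back board (gap under 6 mm) (x of mill in the frame of rack between -0.035 and -0.02 m and y of mill in the frame of rack between -0.085 and -0.02 m and angle between mill's own z axis and vertical below 0.06 rad), for 0.2 s.
At the end, for the whole second after the job is handed in: The mill stands upright on the worktop in its bay, at rest, no more than 8 mm off the back board, and the keeper has closed on it: bay width at most 63 mm for the 58 mm mill, so that it stands snug against the middle cheek (x of mill in the frame of rack between -0.037 and -0.02 m and y of mill in the frame of rack between -0.036 and -0.022 m and value of joint keeper below 0.013 m and angle between mill's own z axis and vertical below 0.06 rad and height (world z) of mill below 0.004 m and linear speed of mill below 0.01 m/s and velocity of joint keeper below 0.01 m/s); the robot touches nothing.
It fails at once if the mill is lifted off the worktop (12 mm) (height (world z) of mill above 0.012 m).
It fails at once if the mill is tipped (more than 0.3 rad) (angle between mill's own z axis and vertical above 0.3 rad).
It fails at once if the mill is gripped or shoved hard (over 30 N from the fingers) (contact force between the fingers and mill above 30 N).
It fails at once if a spice jar is displaced (15 mm) (distance of any of jar_a, jar_b from where it was at the start of the episode above 0.015 m).
It fails at once if the mug or the jam jar is displaced (15 mm) (distance of any of mug, jam from where it was at the start of the episode above 0.015 m).
It also fails if it takes over 69 s, if anything falls off the work surface, if the arm or the gripper's body presses on something with over 40 N, if the wrist force passes 120 N, or if a joint passes its speed limit or range.

## Robot

A 6-joint arm with a two-finger parallel gripper is mounted at the origin on a cart in front of the work surface, level with it; the furniture and walls round the work are solid. World frame = base frame: x ahead of the robot, y to its left, z up, the work surface at z = 0. Lengths are in mm, angles in degrees, forces in N, time in s.
With the tool pointing down it reaches from about 225 to 725 mm from the base axis. Payload 3.1 kg.
Tool frame: the origin (TCP) lies midway between the tips of the shut fingers; the grasp point (between the pads) lies 19 mm behind it; x points along the fingers, z is the direction in which the jaws open and shut, and the axes are right-handed (so a half turn about x gives the same grasp; the last joint's range is limited). The gripper opens to 85 mm and grips with 20 to 120 N. Pads are 22 mm wide; open, the fingers measure 114 mm over their backs; the gripper's body (76 mm by 85 mm) begins 54 mm behind the grasp point. The pads swing forward as they close: fully open they stand 13 mm farther back than shut.
Start: joints at [59.198, 2.75, 5.684, 92.934, 0, 82.678], TCP at [209.18, 481.52, 231.312] pointing down, gripper open.
Joint ranges: [-166.93, 166.93], [-56.73, 111.36], [-69.38, 81.34], [-121.58, 131.49], [-85.45, 84.26], [-180, 180]. Speed limits (degrees/s): [159.86, 159.86, 180, 180, 180, 180].

## Interface

Orientations are given as [roll, pitch, yaw] about the fixed x, y, z axes, in that order (R = Rz(yaw) Ry(pitch) Rx(roll)).
In Python, from rig import sensors, vision, finish_job gives the robot as it stands. The module is installed in compiled form; this text tells all that it offers.
- The arm moves only by the tool send_rows, never from a script. Its argument "rows" is a list that holds one entry, the list of rows, each a list of 6 numbers: the shift along the tool's x, y, z in cm, then the turn, a rotation vector about the tool's x, y, z in rad. In form: [[[tx, ty, tz, rx, ry, rz], ...]]. A call has 1 to 8 rows; each row shifts and turns the pose as measured when the row begins, along the tool's axes as they then stand; what a row does not reach is not made up. A row lasts 1/8 s, in which the tool goes at most 62.5 mm and 10.7 degrees, less where a joint would pass 70% of its speed; a pose out of reach is approached as far as the arm can. A call with a gripper value outside its range is refused whole. "grip" is the opening, from 0 (shut) to 1 (fully open), set as the call begins (left out, the last holds). The fingers move at their own pace and stop on an object; "newtons" is the grip in N (left out, the last holds). Time passes only in rows, so rows that do not move let the fingers close. It gives the time, the measured TCP pose, the force and the opening at its end, in the units of the state.
- sensors.sense(): the state, without advancing time (a new reading comes with each control period).
- vision.grab_frame(name): name is "side" or "top"; returns a dict with "color" (420x560x3 uint8, red, green, blue), "K" (3x3 intrinsics, pixels), "rvec" (rotation vector, rad) and "tvec" (3), from world to camera coordinates, as OpenCV has them. Camera axes: x right, y down, z forward; pixel columns grow to the right and rows downward; lengths in mm; the calibration is good to about 2 mm. A picture is of the moment at which its call begins. There is no depth.
- finish_job(): hands the job in, once; it reports no verdict.
The state is a dict: "time": time; "joints": joint angles; "qd": joint speeds; "joint_efforts": joint torques, N m; "position": TCP position; "tool_rot": TCP orientation; "wrist_force": force on the tool from outside, world axes, zero at the start; "moment": the same for the moment, N m; "finger_gap": finger opening in mm.
Only numpy, scipy, OpenCV 4.12 (cv2) and the standard library are available. Lean on these libraries where they do the work, as an engineer would, in place of code of your own. Each camera call takes 0.05 s, during which the arm holds its last target.

## Working session

There is one attempt and no reset: what is moved stays moved. The work goes in short steps, Python scripts to look and compute and a tool call to move; the robot and the scene stay as the last step left them, time stands still between calls to the robot, and variables do not carry over. Pictures are saved under pics/ and viewed, and the job is handed in when it is done.

Besides the shell and the picture viewer there is one more tool, called after "Request:" as a command line: name --argument value ..., lists and objects as JSON in quotes. send_rows: Moves the arm, as the interface text tells. Its arguments: {"type":"object","properties":{"rows":{"type":"array"},"grip":{"type":"number"},"newtons":{"type":"number"}},"required":["rows"]}

```bash
mkdir -p pics; python3 - <<'E'
from rig import sensors, vision
import cv2,numpy as np
print(sensors.sense())
for n in("side","top"):
    f=vision.grab_frame(n); cv2.imwrite(f"pics/{n}0.png",cv2.cvtColor(f["color"],cv2.COLOR_RGB2BGR))
    R=cv2.Rodrigues(np.array(f["rvec"]))[0]; print(n,f["K"],R,-R.T@np.array(f["tvec"]).ravel())
    np.savez(f"{n}.npz",K=f["K"],R=R,t=np.array(f["tvec"]).ravel())
E
```

```text
{'time': 0.0, 'joints': array([5.91968713e+01, 2.79235302e+00, 5.58833325e+00, 9.29326805e+01,
       6.41417788e-04, 8.26778257e+01]), 'qd': array([-0.00431566, -0.00483083,  0.06530966,  0.00021916, -0.04993693,
        0.02291131]), 'joint_efforts': array([-1.90156229e-04, -3.38783705e+01,  3.20014465e+01,  2.03681889e-02,
       -2.88065603e-04, -1.84049043e-06]), 'position': array([208.86685702, 480.98196612, 230.09335859]), 'tool_rot': array([ 172.40898797,   89.86329822, -121.07196717]), 'wrist_force': array([-0.5828953 ,  0.51851246,  0.65449233]), 'moment': array([-0.0429607 ,  0.00370209, -0.02815165]), 'finger_gap': 85.41666702942183}
side [[455.60482132   0.         274.25808574]
 [  0.         455.60482132 194.19410683]
 [  0.           0.           1.        ]] [[ 0.93123706 -0.36417233  0.01326861]
 [-0.19025045 -0.51690556 -0.8346337 ]
 [ 0.31080911  0.77471747 -0.55064556]] [  225.95568387 -1114.89991197   756.45155954]
top [[509.15708421   0.         283.92274998]
 [  0.         509.15708421 214.77131877]
 [  0.           0.           1.        ]] [[-0.02874984 -0.99949741 -0.01335548]
 [-0.98708053  0.0304945  -0.15729626]
 [ 0.15762447  0.00866069 -0.98746115]] [ 402.96481981 -151.54041031 1380.53020252]
```

View pics/side0.png

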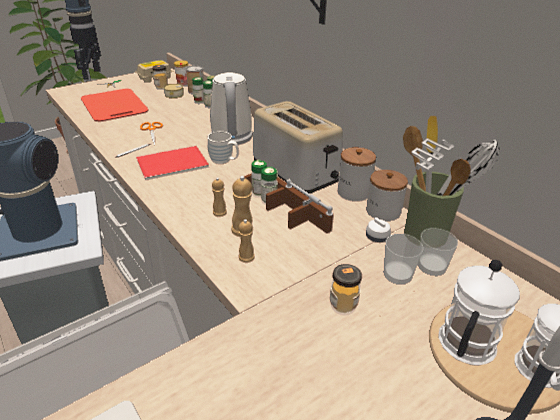

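View pics/top0.png

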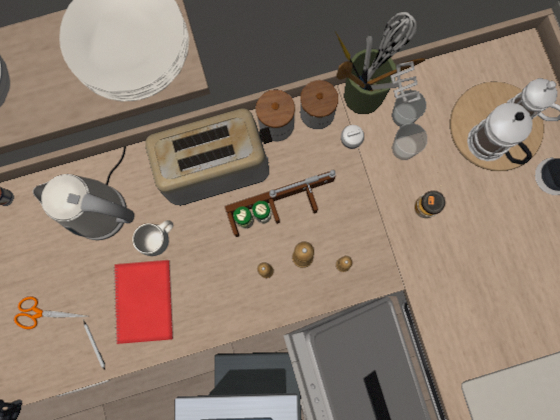

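Three mills are visible: side (219,197), (242,207) and (246,241), which are top (265,269), (303,253) and (344,263). The middle one looks tallest and thickest. I'll enlarge both views to confirm.

```bash
python3 - <<'E'
import cv2
a=cv2.imread("pics/side0.png")[150:280,190:350]; b=cv2.imread("pics/top0.png")[160:290,215:375]
cv2.imwrite("pics/cs0.png",cv2.resize(a,None,fx=4.6,fy=4.6,interpolation=2)); cv2.imwrite("pics/ct0.png",cv2.resize(b,None,fx=4.6,fy=4.6,interpolation=2))
E
```

```text
(no output)
```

View pics/cs0.png

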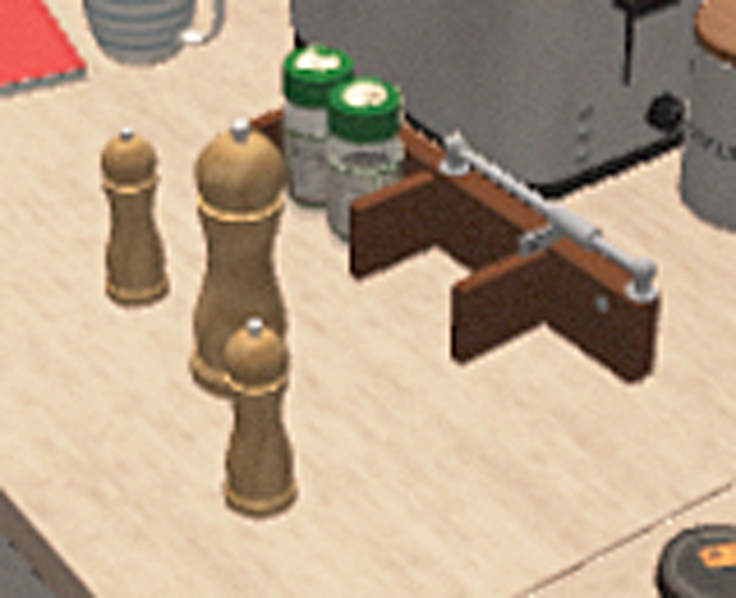

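View pics/ct0.png

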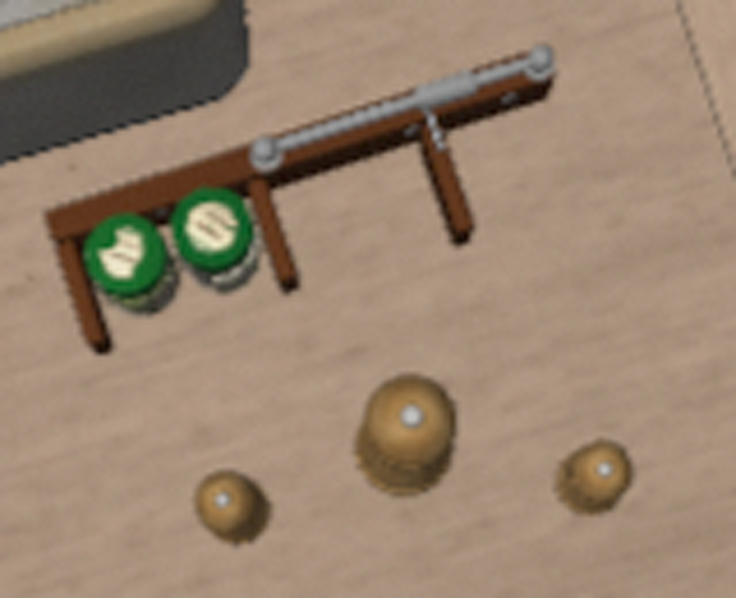

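Confirmed: the middle mill is the largest (crop knob at top (411,414), side (239,126)). The other two are clearly smaller. Next I triangulate the features.

```bash
cat >h.py <<'E'
import numpy as np,cv2
C={n:np.load(f"{n}.npz") for n in("side","top")}
def ray(n,u,v):
    c=C[n];K,R,t=c["K"],c["R"],c["t"]; d=R.T@np.linalg.inv(K)@np.array([u,v,1.]); return -R.T@t,d
def plane(n,u,v,z):
    o,d=ray(n,u,v); return o+d*(z-o[2])/d[2]
def tri(s,t):
    A=[];b=[]
    for n,p in(("side",s),("top",t)):
        o,d=ray(n,*p);d=d/np.linalg.norm(d);P=np.eye(3)-np.outer(d,d);A.append(P);b.append(P@o)
    A=np.vstack(A);b=np.hstack(b);x=np.linalg.lstsq(A,b,rcond=None)[0];return x,np.linalg.norm(A@x-b)
def proj(n,p):
    c=C[n];q=c["K"]@(c["R"]@np.array(p,float)+c["t"]);return q[:2]/q[2]
S=lambda u,v:((u+.5)/4.6-.5+190,(v+.5)/4.6-.5+150)
T=lambda u,v:((u+.5)/4.6-.5+215,(v+.5)/4.6-.5+160)
E
python3 - <<'E'
from h import *
np.set_printoptions(precision=1,suppress=True)
for n,s,t in [("mill knob",S(239,128),T(411,414)),("post mid",S(454,143),T(265,150)),("rod end",S(644,270),T(541,57)),
 ("smallL",S(126,133),T(222,499)),("smallR",S(255,325),T(604,469)),("capA",S(366,95),T(211,226)),("capB",S(318,60),T(125,252))]:
    print(n,*tri(s,t))
print("mill z168",plane("top",*T(411,414),168),plane("side",*S(239,128),168))
for n,p in [("midcheek frontL",(281,290)),("frontR",(299,284)),("keep L",(455,243)),("keep R",(474,236)),("end L",(95,352)),("end R",(110,346))]:
    print(n,plane("top",*T(*p),56))
for n,p in [("mid bottom front near",(354,277)),("keeper bottom front",(458,362)),("mill foot bottom left",(0,0))]:
    print(n,plane("side",*S(*p),0))
print("post mid z80",plane("top",*T(265,150),80),"end",plane("top",*T(541,57),80))
# counter edge
print("edge",plane("top",289,350,0),plane("top",400,307,0), plane("top",0,408,0))
print("mug",plane("top",149,240,89),"jam",plane("top",432,202,101))
E
```

```text
mill knob [ 510.7 -186.2  166.4] 0.5916752567247592
post mid [ 671.  -111.3   79.2] 0.2785671247400297
rod end [ 720.6 -270.    76.6] 0.3551245151638039
smallL [472.7 -84.3 112.7] 0.5546444638245005
smallR [ 483.3 -290.7  113.8] 0.39759389050574123
capA [623.9 -81.3 106.3] 0.23173323429064135
capB [610.2 -33.6 108.3] 0.2465335185275206
mill z168 [ 511.  -186.2  168. ] [ 509.5 -188.7  168. ]
midcheek frontL [ 594.1 -117.7   56. ]
frontR [ 597.2 -128.1   56. ]
keep L [ 618.2 -218.    56. ]
keep R [ 621.9 -229.1   56. ]
end L [561.7 -10.8  56. ]
end R [564.9 -19.4  56. ]
mid bottom front near [ 602.6 -118.8    0. ]
keeper bottom front [ 629.7 -220.9    0. ]
mill foot bottom left [476.9 317.9   0. ]
post mid z80 [ 671.  -111.4   80. ] end [ 720.  -269.8   80. ]
edge [ 262.4 -142.4    0. ] [ 365.4 -441.     0. ] [136.1 615.4   0. ]
mug [554.5 206.6  89. ] jam [ 628.5 -518.   101. ]
```

```bash
cat >>h.py <<'E'
from scipy.spatial.transform import Rotation as Ro
np.set_printoptions(precision=3,suppress=True)
YAW=17.2; ORG=np.array([658.,-111.])
ex=np.array([np.cos(np.radians(YAW)),np.sin(np.radians(YAW))]); ey=np.array([-ex[1],ex[0]])
def w(x,y,z): p=ORG+x*ex+y*ey; return np.array([p[0],p[1],z])
def rk(p): q=np.array(p[:2])-ORG; return np.array([q@ex,q@ey])
def Rt(yaw,tilt,sgn=1):
    y,t=np.radians(yaw),np.radians(tilt)
    X=np.array([np.sin(t)*np.cos(y),np.sin(t)*np.sin(y),-np.cos(t)]); Z=sgn*np.array([-np.sin(y),np.cos(y),0])
    return np.column_stack([X,np.cross(Z,X),Z])
def rows(p,R,n):
    from rig import sensors
    s=sensors.sense(); p0=s["position"]; R0=Ro.from_euler("xyz",s["tool_rot"],degrees=True).as_matrix()
    rv=Ro.from_matrix(R0.T@R).as_rotvec(); print("rot deg",np.degrees(np.linalg.norm(rv)),"dist",np.linalg.norm(p-p0))
    Rc=R0; 
    for i in range(n):
        print(np.round(np.r_[Rc.T@(p-p0)/n/10,rv/n],3).tolist())
        Rc=Rc@Ro.from_rotvec(rv/n).as_matrix()
E
python3 - <<'E'
from h import *
from rig import sensors
s=sensors.sense();R0=Ro.from_euler("xyz",s["tool_rot"],degrees=True).as_matrix();print(R0)
for sg in(1,-1):
    T=Rt(12.4,45,sg); print(sg,np.degrees(Ro.from_matrix(R0.T@T).magnitude()), np.degrees(Ro.from_matrix((Ro.from_euler("z",-85,degrees=True).as_matrix()@R0).T@T).magnitude()))
    rows(np.array([370,-190,200.]),T,14)
for n in C:
    print(n,[proj(n,w(*q)).round().tolist() for q in [(-62,0,56),(-62,12,56),(-62,128,56),(-68,-91,58),(10,-172,80),(0,-178,0)]])
print(S(350,210),S(452,285),S(632,383),T(541,57))
E
```

```text
[[-0.001 -0.917  0.398]
 [-0.002  0.398  0.917]
 [-1.     0.    -0.002]]
1 57.00680759349139 125.8165232099476
rot deg 57.00680759349138 dist 690.7813154780422
[0.224, -2.965, -3.937, -0.042, -0.018, -0.054]
[0.309, -2.781, -4.064, -0.042, -0.018, -0.054]
[0.382, -2.588, -4.184, -0.042, -0.018, -0.054]
[0.442, -2.386, -4.296, -0.042, -0.018, -0.054]
[0.489, -2.177, -4.401, -0.042, -0.018, -0.054]
[0.522, -1.961, -4.498, -0.042, -0.018, -0.054]
[0.542, -1.74, -4.585, -0.042, -0.018, -0.054]
[0.549, -1.514, -4.664, -0.042, -0.018, -0.054]
[0.542, -1.286, -4.733, -0.042, -0.018, -0.054]
[0.521, -1.055, -4.792, -0.042, -0.018, -0.054]
[0.487, -0.824, -4.84, -0.042, -0.018, -0.054]
[0.439, -0.593, -4.879, -0.042, -0.018, -0.054]
[0.379, -0.364, -4.906, -0.042, -0.018, -0.054]
[0.305, -0.137, -4.923, -0.042, -0.018, -0.054]
-1 146.98006435855245 73.07616678960746
rot deg 146.98006435855245 dist 690.7813154780422
[0.224, -2.965, -3.937, 0.168, -0.07, 0.023]
[-0.107, -3.584, -3.39, 0.168, -0.07, 0.023]
[-0.408, -4.093, -2.726, 0.168, -0.07, 0.023]
[-0.669, -4.476, -1.966, 0.168, -0.07, 0.023]
[-0.882, -4.719, -1.138, 0.168, -0.07, 0.023]
[-1.04, -4.816, -0.268, 0.168, -0.07, 0.023]
[-1.137, -4.762, 0.615, 0.168, -0.07, 0.023]
[-1.17, -4.559, 1.48, 0.168, -0.07, 0.023]
[-1.138, -4.215, 2.3, 0.168, -0.07, 0.023]
[-1.041, -3.74, 3.046, 0.168, -0.07, 0.023]
[-0.885, -3.15, 3.693, 0.168, -0.07, 0.023]
[-0.672, -2.466, 4.22, 0.168, -0.07, 0.023]
[-0.411, -1.71, 4.61, 0.168, -0.07, 0.023]
[-0.111, -0.908, 4.849, 0.168, -0.07, 0.023]
side [[267.0, 196.0], [264.0, 194.0], [240.0, 177.0], [286.0, 211.0], [329.0, 208.0], [326.0, 235.0]]
top [[280.0, 221.0], [276.0, 222.0], [234.0, 236.0], [314.0, 212.0], [333.0, 173.0], [334.0, 182.0]]Traceback (most recent call last):
  File "<stdin>", line 9, in <module>
TypeError: 'numpy.ndarray' object is not callable
```

Request:
send_rows --rows '[[[0.22, -2.97, -3.94, -0.042, -0.018, -0.054], [0.31, -2.78, -4.06, -0.042, -0.018, -0.054], [0.38, -2.59, -4.18, -0.042, -0.018, -0.054], [0.44, -2.39, -4.3, -0.042, -0.018, -0.054], [0.49, -2.18, -4.4, -0.042, -0.018, -0.054], [0.52, -1.96, -4.5, -0.042, -0.018, -0.054], [0.54, -1.74, -4.59, -0.042, -0.018, -0.054], [0.55, -1.51, -4.66, -0.042, -0.018, -0.054]]]' --grip 0.42 --newtons 20

```text
time: 1.1
position: [321.4, 99.2, 212.9]
tool_rot: [-84.4, 65.2, 3.2]
wrist_force: [-2.7, 0.2, -0.1]
finger_gap: 36.2
```

```bash
python3 - <<'E'
from h import *
from rig import sensors
print(sensors.sense())
rows(np.array([415,-207,140.]),Rt(12.4,45,1),8)
E
```

```text
{'time': 1.1, 'joints': array([  7.343, -56.751, -40.182,  81.835,  -1.746,   9.425]), 'qd': array([-102.993,    0.081,   -5.698,  -18.175,   40.692, -115.123]), 'joint_efforts': array([  7.259, -75.564,  30.166,  -2.225,  -0.705,   1.348]), 'position': array([321.441,  99.191, 212.898]), 'tool_rot': array([-84.359,  65.209,   3.176]), 'wrist_force': array([-2.723,  0.206, -0.097]), 'moment': array([-0.025,  0.582,  0.056]), 'finger_gap': 36.224583555449314}
rot deg 24.694892290664615 dist 328.3603379601805
[1.228, -0.865, -3.82, -0.029, -0.014, -0.043]
[1.209, -0.702, -3.859, -0.029, -0.014, -0.043]
[1.183, -0.538, -3.893, -0.029, -0.014, -0.043]
[1.149, -0.375, -3.923, -0.029, -0.014, -0.043]
[1.108, -0.213, -3.946, -0.029, -0.014, -0.043]
[1.059, -0.052, -3.965, -0.029, -0.014, -0.043]
[1.003, 0.107, -3.979, -0.029, -0.014, -0.043]
[0.94, 0.264, -3.987, -0.029, -0.014, -0.043]
```

```bash
python3 - <<'E'
from h import *
from rig import sensors
R0=Ro.from_euler("xyz",sensors.sense()["tool_rot"],degrees=True).as_matrix()
rows(np.array([410,20,200.]),R0,3)
E
```

```text
rot deg 0.0 dist 119.50050914905803
[1.565, -2.626, -2.553, 0.0, 0.0, 0.0]
[1.565, -2.626, -2.553, 0.0, 0.0, 0.0]
[1.565, -2.626, -2.553, 0.0, 0.0, 0.0]
```

Request:
send_rows --rows '[[[1.57, -2.63, -2.55, 0, 0, 0], [1.57, -2.63, -2.55, 0, 0, 0], [1.57, -2.63, -2.55, 0, 0, 0]]]'

```text
time: 1.48
position: [411.5, 15.1, 198.2]
tool_rot: [-84.3, 65.2, 3.0]
wrist_force: [0.1, 0.6, -0.1]
finger_gap: 36.1
```

```bash
python3 - <<'E'
from h import *
from rig import sensors
print(sensors.sense()["joints"])
rows(np.array([420,-206,150.]),Rt(12.4,45,1),7)
E
```

```text
[-12.166 -44.521 -37.144  73.296   6.303  -8.076]
rot deg 24.805828970423214 dist 226.48666206613393
[0.607, 0.011, -3.178, -0.033, -0.016, -0.049]
[0.552, 0.147, -3.185, -0.033, -0.016, -0.049]
[0.49, 0.279, -3.186, -0.033, -0.016, -0.049]
[0.422, 0.408, -3.182, -0.033, -0.016, -0.049]
[0.348, 0.534, -3.172, -0.033, -0.016, -0.049]
[0.268, 0.655, -3.157, -0.033, -0.016, -0.049]
[0.182, 0.771, -3.137, -0.033, -0.016, -0.049]
```

```bash
python3 - <<'E'
from h import *
rows(np.array([425,-206,150.]),Rt(12.4,38,1),7)
E
```

```text
rot deg 19.652875672907715 dist 226.72924270395941
[0.637, -0.053, -3.175, -0.034, -0.014, -0.032]
[0.592, 0.075, -3.184, -0.034, -0.014, -0.032]
[0.543, 0.203, -3.187, -0.034, -0.014, -0.032]
[0.49, 0.329, -3.185, -0.034, -0.014, -0.032]
[0.434, 0.453, -3.178, -0.034, -0.014, -0.032]
[0.373, 0.574, -3.166, -0.034, -0.014, -0.032]
[0.309, 0.694, -3.149, -0.034, -0.014, -0.032]
```

Request:
send_rows --rows '[[[0.64, -0.05, -3.18, -0.034, -0.014, -0.032], [0.59, 0.08, -3.18, -0.034, -0.014, -0.032], [0.54, 0.2, -3.19, -0.034, -0.014, -0.032], [0.49, 0.33, -3.19, -0.034, -0.014, -0.032], [0.43, 0.45, -3.18, -0.034, -0.014, -0.032], [0.37, 0.57, -3.17, -0.034, -0.014, -0.032], [0.31, 0.69, -3.15, -0.034, -0.014, -0.032]]]'

```text
time: 2.35
position: [424.3, -212.7, 144.3]
tool_rot: [-89.9, 51.8, 12.8]
wrist_force: [0.4, 0.7, 0.3]
finger_gap: 35.5
```

```bash
python3 - <<'E'
from h import *
from rig import sensors,vision
s=sensors.sense();print(s["joints"],s["position"],s["tool_rot"])
rows(np.array([427,-205,15.]),Rt(12.4,40,1),5)
f=vision.grab_frame("side"); cv2.imwrite("pics/side1.png",cv2.resize(cv2.cvtColor(f["color"],cv2.COLOR_RGB2BGR)[80:300,120:400],None,fx=2.7,fy=2.7))
E
```

```text
[-58.653 -28.956 -38.526  66.388  35.892 -66.748] [ 424.322 -212.669  144.29 ] [-89.852  51.805  12.811]
rot deg 1.8318648257235486 dist 129.54517303419578
[2.086, 1.531, 0.134, 0.001, 0.001, -0.006]
[2.076, 1.545, 0.135, 0.001, 0.001, -0.006]
[2.066, 1.558, 0.136, 0.001, 0.001, -0.006]
[2.056, 1.571, 0.137, 0.001, 0.001, -0.006]
[2.046, 1.584, 0.137, 0.001, 0.001, -0.006]
```

View pics/side1.png

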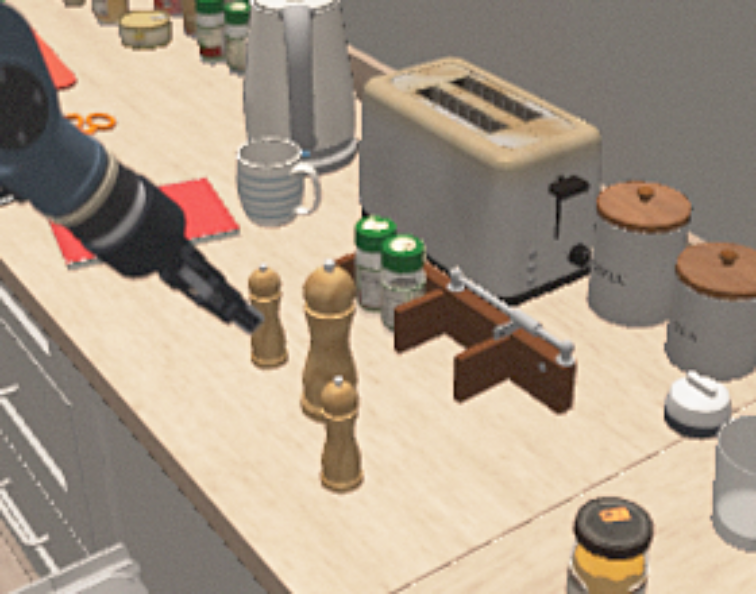

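The image shows the gripper at (250,320), behind and left of the mill (330,340), with the way down clear. Descending now.

Request:
send_rows --rows '[[[2.09, 1.53, 0.13, 0, 0, -0.006], [2.08, 1.55, 0.13, 0, 0, -0.006], [2.07, 1.56, 0.14, 0, 0, -0.006], [2.06, 1.57, 0.14, 0, 0, -0.006], [1.85, 1.4, 0.14, 0, 0, -0.006], [0, 0, 0, 0, 0, 0]]]'

```text
time: 3.15
position: [423.2, -207.2, 7.6]
tool_rot: [-89.2, 50.5, 12.8]
wrist_force: [-1.0, -0.1, -0.3]
finger_gap: 35.6
```

```bash
python3 - <<'E'
from h import *
from rig import sensors,vision
s=sensors.sense();print(s["joints"],s["position"],s["tool_rot"],s["wrist_force"],rk(s["position"]))
f=vision.grab_frame("top"); cv2.imwrite("pics/top2.png",cv2.resize(cv2.cvtColor(f["color"],cv2.COLOR_RGB2BGR)[150:350,200:400],None,fx=3,fy=3))
E
```

```text
[-59.247 -22.476 -51.136  47.096  37.253 -66.447] [ 423.205 -207.159    7.619] [-89.198  50.488  12.825] [-0.963 -0.05  -0.274] [-252.729  -22.428]
```

View pics/top2.png

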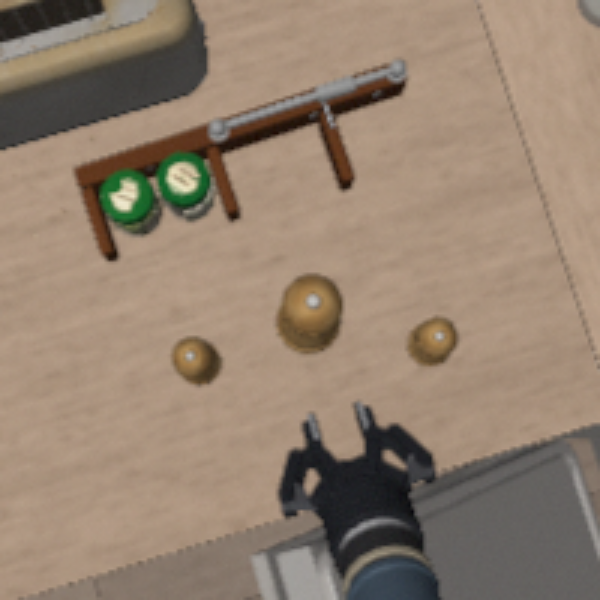

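```bash
python3 - <<'E'
from h import *
rows(np.array([463,-198,14.]),Rt(12.4,40,1),4)
rows(np.array([508,-188,14.]),Rt(12.4,40,1),8)
E
```

```text
rot deg 0.5768211192718862 dist 40.61351376771892
[0.55, -0.852, 0.045, -0.002, 0.001, -0.002]
[0.551, -0.851, 0.044, -0.002, 0.001, -0.002]
[0.553, -0.851, 0.043, -0.002, 0.001, -0.002]
[0.554, -0.85, 0.042, -0.002, 0.001, -0.002]
rot deg 0.5768211192718862 dist 86.5450154714131
[0.642, -0.87, 0.025, -0.001, 0.0, -0.001]
[0.643, -0.87, 0.025, -0.001, 0.0, -0.001]
[0.644, -0.869, 0.024, -0.001, 0.0, -0.001]
[0.644, -0.869, 0.024, -0.001, 0.0, -0.001]
[0.645, -0.868, 0.023, -0.001, 0.0, -0.001]
[0.646, -0.867, 0.023, -0.001, 0.0, -0.001]
[0.647, -0.867, 0.023, -0.001, 0.0, -0.001]
[0.648, -0.866, 0.022, -0.001, 0.0, -0.001]
```

Request:
send_rows --rows '[[[0.55, -0.85, 0.04, 0, 0, 0], [0.55, -0.85, 0.04, 0, 0, 0], [0.55, -0.85, 0.04, 0, 0, 0], [0.4, -0.6, 0.03, 0, 0, 0], [0.2, -0.25, 0, 0, 0, 0], [0, 0, 0, 0, 0, 0]]]'

```text
time: 3.95
position: [469.1, -200.0, 19.4]
tool_rot: [-90.2, 50.2, 12.2]
wrist_force: [0.5, -0.7, 0.1]
finger_gap: 35.7
```

```bash
python3 - <<'E'
from h import *
from rig import sensors,vision
s=sensors.sense();print(s["position"],s["wrist_force"])
f=vision.grab_frame("top"); cv2.imwrite("pics/top3.png",cv2.resize(cv2.cvtColor(f["color"],cv2.COLOR_RGB2BGR)[180:320,240:380],None,fx=4,fy=4))
f=vision.grab_frame("side"); cv2.imwrite("pics/side3.png",cv2.resize(cv2.cvtColor(f["color"],cv2.COLOR_RGB2BGR)[150:270,180:340],None,fx=4,fy=4))
E
```

```text
[ 469.089 -200.045   19.419] [ 0.493 -0.697  0.121]
```

View pics/top3.png

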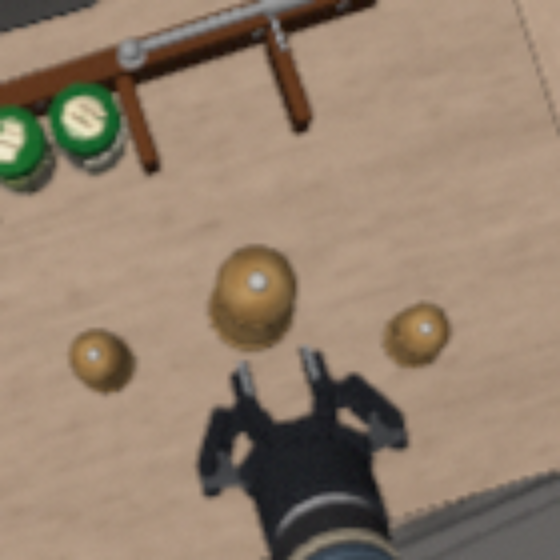

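View pics/side3.png

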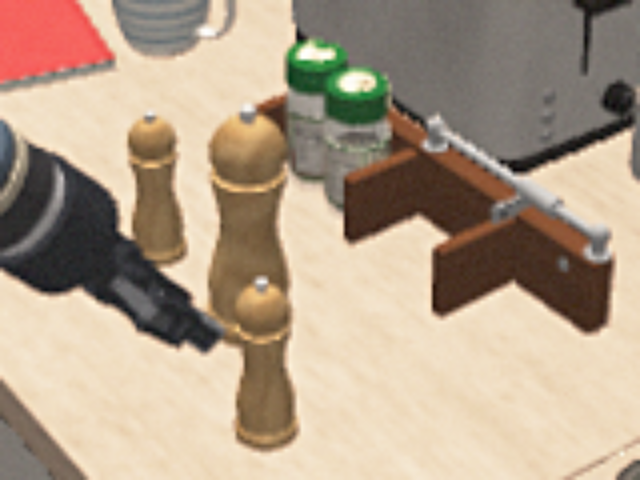

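```bash
python3 - <<'E'
from h import *
def c(u,v): return ((u+.5)/4-.5+240,(v+.5)/4-.5+180)
for n,p,z in [("knob",(258,282),168),("fL",(240,367),22),("fR",(308,352),22),("footL",(210,310),10),("footR",(293,310),10),("footbot",(250,350),5)]: print(n,plane("top",*c(*p),z))
print(4*(proj("top",(510.5,-186.8,0))-[240,180]))
E
```

```text
knob [ 509.717 -186.596  168.   ]
fL [ 466.479 -176.909   22.   ]
fR [ 475.057 -222.357   22.   ]
footL [ 505.748 -158.256   10.   ]
footR [ 504.088 -214.006   10.   ]
footbot [ 478.447 -184.33     5.   ]
[250.357 301.339]
```

The fingers at (240,367) and (308,352) are just short of the mill's foot. The mill is 4 mm left of their midline, so I'll shift 4 mm left, drop 6 mm and begin the push.

Request:
send_rows --rows '[[[0.45, 0.37, 0.4, 0, 0, 0], [0.3, -0.36, 0, 0, 0, 0], [0.3, -0.36, 0, 0, 0, 0], [0.3, -0.36, 0, 0, 0, 0], [0.3, -0.36, 0, 0, 0, 0]]]'

```text
time: 4.68
position: [486.2, -191.8, 11.9]
tool_rot: [-90.0, 50.3, 12.2]
wrist_force: [-1.3, 0.3, 1.2]
finger_gap: 36.1
```

```bash
python3 - <<'E'
from h import *
from rig import sensors,vision
s=sensors.sense();print(s["position"],s["wrist_force"],rk(s["position"]))
f=vision.grab_frame("side"); cv2.imwrite("pics/side4.png",cv2.resize(cv2.cvtColor(f["color"],cv2.COLOR_RGB2BGR)[150:270,180:340],None,fx=4,fy=4))
E
```

```text
[ 486.201 -191.751   11.902] [-1.285  0.301  1.18 ] [-187.995  -26.337]
```

View pics/side4.png

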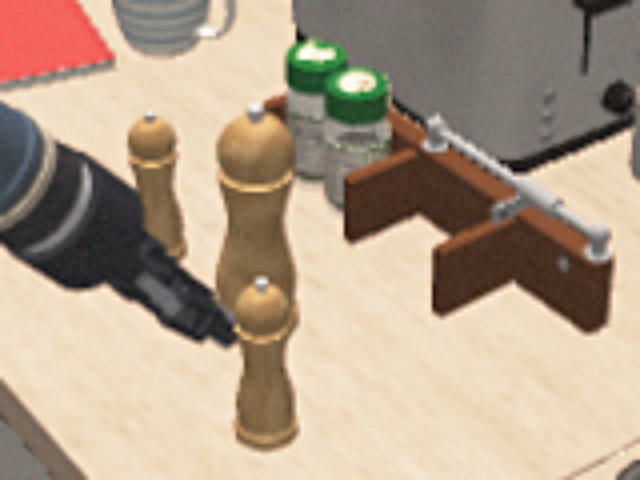

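The mill is upright and has moved a little; the fingertips are at its foot (235,335). I'll keep pushing.

Request:
send_rows --rows '[[[0.36, -0.47, -0.02, 0, 0, 0], [0.36, -0.47, -0.02, 0, 0, 0], [0.36, -0.47, -0.02, 0, 0, 0], [0.36, -0.47, -0.02, 0, 0, 0], [0.36, -0.47, -0.02, 0, 0, 0], [0.36, -0.47, -0.02, 0, 0, 0], [0.36, -0.47, -0.02, 0, 0, 0], [0, 0, 0, 0, 0, 0]]]'

```text
time: 5.72
position: [530.5, -183.7, 13.7]
tool_rot: [-90.0, 50.3, 12.2]
wrist_force: [-0.4, -0.6, 0.1]
finger_gap: 35.8
```

```bash
cat > look.py <<'E'
from h import *
from rig import sensors,vision
import sys
k=sys.argv[1]
s=sensors.sense();print(s["position"],s["tool_rot"],s["wrist_force"],"rack",rk(s["position"]))
a=vision.grab_frame("side")["color"][140:270,190:350]; b=vision.grab_frame("top")["color"][150:290,240:380]
a=cv2.resize(a,(400,325),interpolation=2);b=cv2.resize(b,(400,400),interpolation=2)
o=np.zeros((400,800,3),np.uint8);o[:325,:400]=a;o[:,400:]=b
cv2.imwrite(f"pics/look{k}.png",o[:,:,::-1])
# knob from top: col=(u-400)/2.857+240,row=v/2.857+150
E
python3 look.py 5
```

```text
[ 530.494 -183.725   13.734] [-90.012  50.262  12.195] [-0.406 -0.605  0.117] rack [-143.309  -31.768]
```

View pics/look5.png

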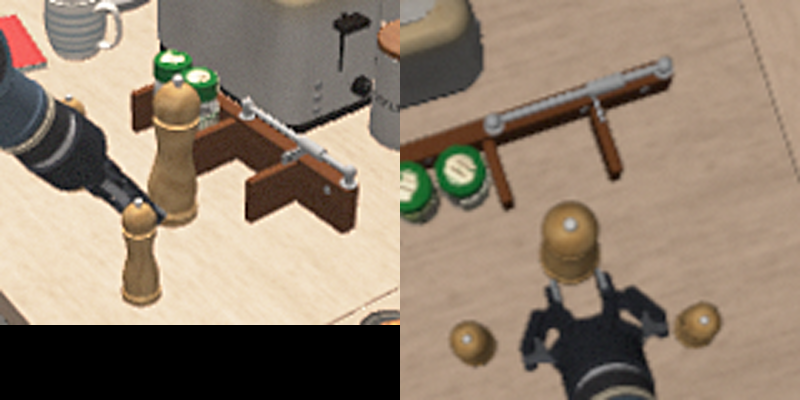

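```bash
cat >>h.py <<'E'
def kn(u,v):
    p=plane("top",(u-400)/2.857+240,v/2.857+150,168); return p,rk(p)
E
python3 -c "
from h import *
print(*kn(570,224))"
```

```text
[ 562.238 -177.338  168.   ] [-111.096  -35.054]
```

The mill is upright at top (570,224), rack (-111,-35), and well cradled. I'll continue.

Request:
send_rows --rows '[[[0.38, -0.45, -0.03, 0, 0, 0], [0.38, -0.45, -0.03, 0, 0, 0], [0.38, -0.45, -0.03, 0, 0, 0], [0.38, -0.45, -0.03, 0, 0, 0], [0.38, -0.45, -0.03, 0, 0, 0], [0.38, -0.45, -0.03, 0, 0, 0], [0.38, -0.45, -0.03, 0, 0, 0], [0, 0, 0, 0, 0, 0]]]'

```text
time: 6.82
position: [573.8, -176.9, 13.4]
tool_rot: [-90.0, 50.3, 12.2]
wrist_force: [0.1, 0.2, -0.1]
finger_gap: 35.9
```

```bash
python3 look.py 6
```

```text
[ 573.837 -176.883   13.394] [-89.993  50.262  12.164] [ 0.087  0.203 -0.109] rack [-99.881 -38.049]
```

View pics/look6.png

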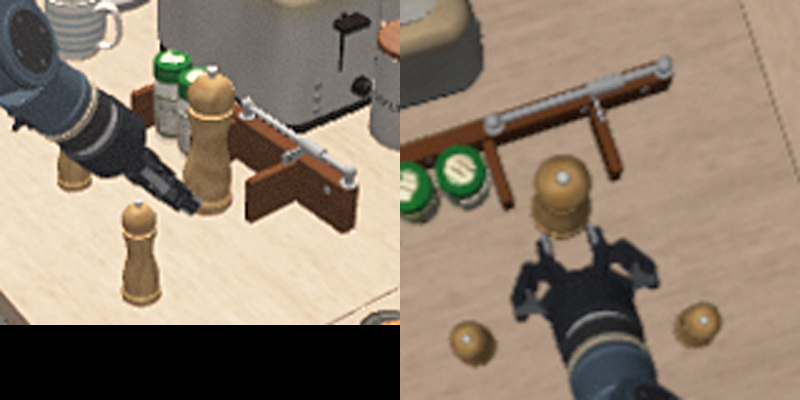

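The mill is upright at the mouth of the bay, knob at (562,178). The knuckles at (520,300) and (655,280) reach wide, so I'll back off slightly and narrow the fingers before entering the bay.

Request:
send_rows --rows '[[[-0.64, 0.77, 0, 0, 0, 0], [0, 0, 0, 0, 0, 0], [0, 0, 0, 0, 0, 0]]]'

```text
time: 7.3
position: [562.7, -179.3, 13.4]
tool_rot: [-90.0, 50.3, 12.1]
wrist_force: [0.0, 0.5, 0.1]
finger_gap: 36.0
```

Request:
send_rows --rows '[[[0, 0, 0, 0, 0, 0], [0, 0, 0, 0, 0, 0], [0, 0, 0, 0, 0, 0], [0, 0, 0, 0, 0, 0]]]' --grip 0.2

```text
time: 7.8
position: [562.9, -179.4, 13.6]
tool_rot: [-90.0, 50.2, 12.1]
wrist_force: [1.0, 0.0, -0.7]
finger_gap: 17.1
```

```bash
python3 look.py 7; python3 -c "
from h import *
print(*kn(562,178))"
```

```text
[ 562.878 -179.41    13.571] [-89.993  50.23   12.118] [ 1.038  0.015 -0.66 ] rack [-111.098  -37.223]
[ 601.592 -171.902  168.   ] [-71.895 -41.498]
```

View pics/look7.png

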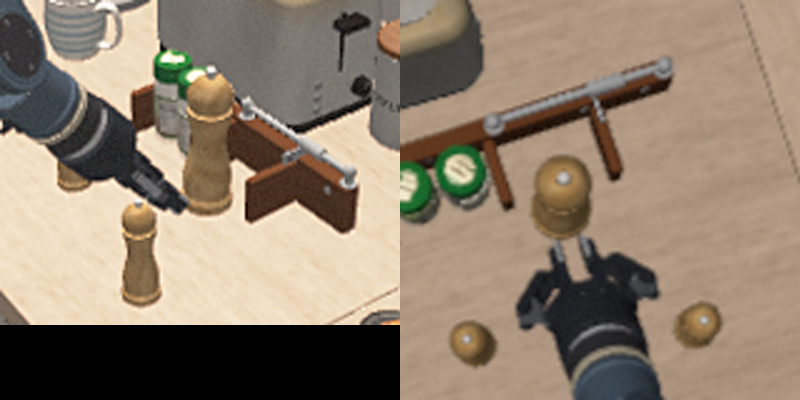

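Request:
send_rows --rows '[[[0.38, -0.46, 0.04, 0, 0, 0], [0.38, -0.46, 0.04, 0, 0, 0], [0.38, -0.46, 0.04, 0, 0, 0], [0.38, -0.46, 0.04, 0, 0, 0], [0.38, -0.46, 0.04, 0, 0, 0], [0, 0, 0, 0, 0, 0]]]'

```text
time: 8.65
position: [593.7, -170.8, 13.5]
tool_rot: [-90.0, 50.3, 12.1]
wrist_force: [-0.9, 0.3, 0.4]
finger_gap: 17.0
```

```bash
python3 look.py 8
```

```text
[ 593.687 -170.764   13.461] [-90.014  50.277  12.083] [-0.883  0.316  0.405] rack [-79.109 -38.074]
```

View pics/look8.png

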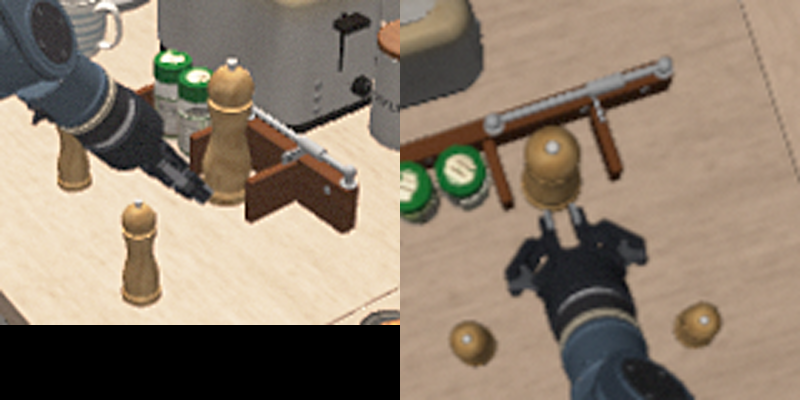

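Mill upright inside the bay (knob at (552,146)), about 15 mm to go. Slowing down.

Request:
send_rows --rows '[[[0.26, -0.31, 0.02, 0, 0, 0], [0.26, -0.31, 0.02, 0, 0, 0], [0.2, -0.24, 0.02, 0, 0, 0], [0, 0, 0, 0, 0, 0]]]'

```text
time: 9.25
position: [604.5, -167.9, 13.1]
tool_rot: [-90.0, 50.3, 12.1]
wrist_force: [-0.8, -0.7, -0.9]
finger_gap: 16.6
```

```bash
python3 look.py 9; python3 -c "
from h import *
print(*kn(552,146))"
```

```text
[ 604.483 -167.911   13.121] [-89.97   50.314  12.055] [-0.81  -0.739 -0.854] rack [-67.952 -38.541]
[ 629.324 -164.331  168.   ] [-43.164 -42.467]
```

View pics/look9.png

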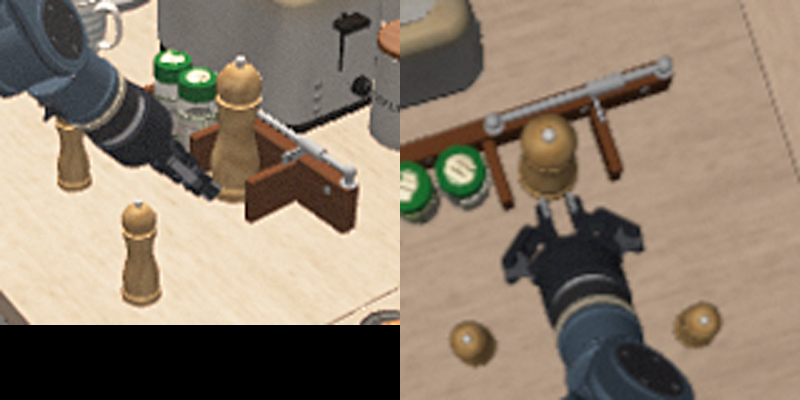

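Request:
send_rows --rows '[[[0.15, -0.18, 0.01, 0, 0, 0], [0.1, -0.12, 0.01, 0, 0, 0]]]'

```text
time: 9.6
position: [608.1, -167.0, 13.0]
tool_rot: [-89.9, 50.3, 12.0]
wrist_force: [-1.6, -0.6, 0.8]
finger_gap: 17.1
```

Request:
send_rows --rows '[[[0.13, -0.15, 0.01, 0, 0, 0]]]'

```text
time: 9.72
position: [610.2, -166.5, 13.1]
tool_rot: [-90.0, 50.3, 12.0]
wrist_force: [-1.9, -0.7, 0.8]
finger_gap: 17.1
```

Request:
send_rows --rows '[[[0.1, -0.12, 0, 0, 0, 0]]]'

```text
time: 9.85
position: [611.8, -166.2, 13.1]
tool_rot: [-89.9, 50.3, 12.0]
wrist_force: [-1.6, -0.3, 0.6]
finger_gap: 17.0
```

```bash
python3 look.py 10
```

```text
[ 611.789 -166.153   13.077] [-89.95   50.323  12.036] [-1.606 -0.337  0.63 ] rack [-60.454 -39.022]
```

View pics/look10.png

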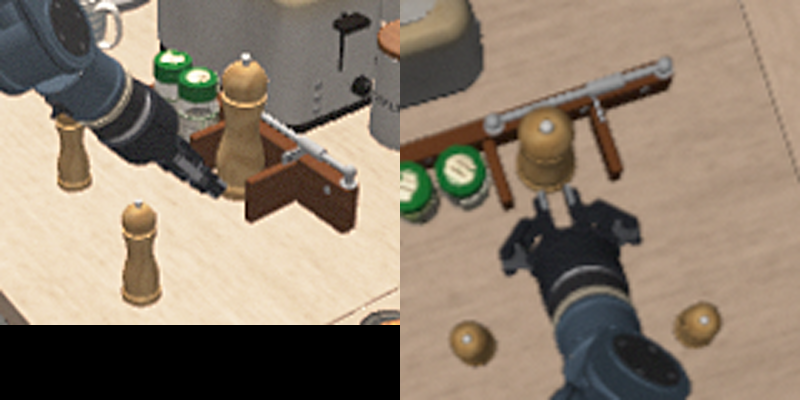

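Upright with only sliding friction (about 1.5 N) so far, so the mill isn't at the board yet. I'll creep forward and watch the force.

Request:
send_rows --rows '[[[0.08, -0.09, 0.01, 0, 0, 0]]]'

```text
time: 10.07
position: [613.1, -165.8, 13.1]
tool_rot: [-90.0, 50.3, 12.0]
wrist_force: [-1.9, 0.1, 0.8]
finger_gap: 17.0
```

Request:
send_rows --rows '[[[0.08, -0.09, 0.01, 0, 0, 0]]]'

```text
time: 10.2
position: [614.3, -165.5, 13.0]
tool_rot: [-90.0, 50.3, 12.0]
wrist_force: [-2.4, -0.6, 1.4]
finger_gap: 17.1
```

Request:
send_rows --rows '[[[0.08, -0.09, 0.01, 0, 0, 0]]]'

```text
time: 10.32
position: [614.9, -165.4, 12.8]
tool_rot: [-89.9, 50.4, 12.0]
wrist_force: [-13.4, -0.9, 8.3]
finger_gap: 17.3
```

The force jumped to 13 N, so the mill is against the board. Backing off.

Request:
send_rows --rows '[[[-0.1, 0.12, 0, 0, 0, 0], [-0.6, 0.8, 0, 0, 0, 0], [-1.2, 1.5, 0, 0, 0, 0], [-1.2, 1.5, 0, 0, 0, 0], [-1.2, 1.5, 0, 0, 0, 0], [0, 0, 0, 0, 0, 0]]]'

```text
time: 11.08
position: [544.4, -179.1, 10.8]
tool_rot: [-89.9, 50.3, 12.1]
wrist_force: [-0.1, 0.4, -0.3]
finger_gap: 17.1
```

```bash
python3 look.py 11
```

```text
[ 544.352 -179.111   10.812] [-89.867  50.335  12.147] [-0.06   0.376 -0.302] rack [-128.706  -31.458]
```

View pics/look11.png

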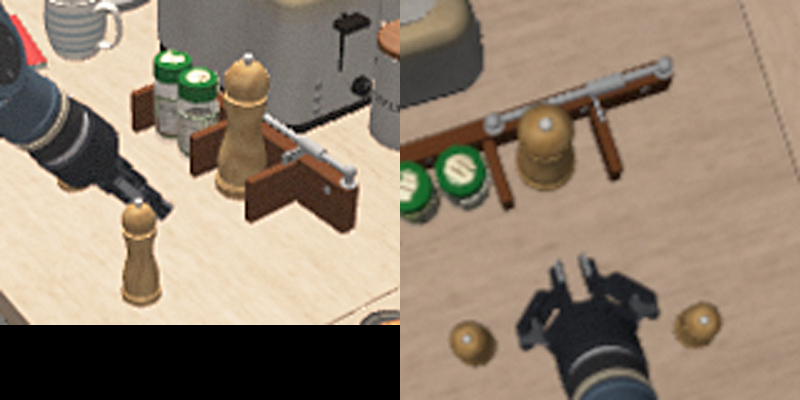

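```bash
python3 - <<'E'
from h import *
print(*kn(545,124))
from rig import sensors
R0=Ro.from_euler("xyz",sensors.sense()["tool_rot"],degrees=True).as_matrix()
rows(np.array([550,-215,150.]),Rt(20,40),4)
print(w(-50,-150,0))
E
```

```text
[ 648.51  -158.989  168.   ] [-23.257 -43.036]
rot deg 7.89589528166458 dist 142.96782674961426
[-2.712, -2.149, -0.896, -0.026, -0.022, -0.001]
[-2.729, -2.128, -0.892, -0.026, -0.022, -0.001]
[-2.747, -2.108, -0.888, -0.026, -0.022, -0.001]
[-2.764, -2.088, -0.883, -0.026, -0.022, -0.001]
[ 654.592 -269.077    0.   ]
```

Request:
send_rows --rows '[[[-2.71, -2.15, -0.9, -0.026, -0.022, 0], [-2.73, -2.13, -0.9, -0.026, -0.022, 0], [-2.75, -2.11, -0.9, -0.026, -0.022, 0], [-2.76, -2.09, -0.9, -0.026, -0.022, 0], [0, 0, 0, 0, 0, 0]]]' --grip 0

```text
time: 11.8
position: [552.8, -214.5, 153.2]
tool_rot: [-89.9, 50.2, 20.5]
wrist_force: [-0.3, -0.0, 0.4]
finger_gap: 0.1
```

```bash
sed -i 's/ORG=np.array(\[658.,-111.\])/ORG=np.array([662.,-110.])/' h.py; python3 - <<'E'
from h import *
from rig import sensors
print(sensors.sense()["joints"],w(-50,-150,0))
rows(w(-50,-150,140.),Rt(40,40),5)
E
```

```text
[-46.415 -10.678 -24.932  57.672  36.072 -60.899] [ 658.592 -268.077    0.   ]
rot deg 19.56433543140587 dist 119.27084765482368
[1.23, -1.068, -1.742, -0.053, -0.044, -0.001]
[1.152, -0.973, -1.848, -0.053, -0.044, -0.001]
[1.07, -0.873, -1.945, -0.053, -0.044, -0.001]
[0.984, -0.767, -2.033, -0.053, -0.044, -0.001]
[0.894, -0.658, -2.111, -0.053, -0.044, -0.001]
```

Request:
send_rows --rows '[[[1.23, -1.07, -1.74, -0.053, -0.044, 0], [1.15, -0.97, -1.85, -0.053, -0.044, 0], [1.07, -0.87, -1.95, -0.053, -0.044, 0], [0.98, -0.77, -2.03, -0.053, -0.044, 0], [0.89, -0.66, -2.11, -0.053, -0.044, 0], [0, 0, 0, 0, 0, 0]]]'

```text
time: 12.55
position: [661.0, -262.7, 127.7]
tool_rot: [-88.8, 50.3, 41.9]
wrist_force: [0.3, 0.4, -1.2]
finger_gap: 0.1
```

```bash
python3 look.py 12;python3 - <<'E'
from h import *
from rig import sensors
print(sensors.sense()["joints"])
rows(w(-50,-150,22.),Rt(40,40),4)
E
```

```text
[ 661.009 -262.655  127.651] [-88.835  50.324  41.87 ] [ 0.282  0.367 -1.22 ] rack [ -46.088 -145.534]
[-43.788  21.195   7.128  72.255  39.559 -83.165]
rot deg 1.208640314686571 dist 107.7171104642345
[1.985, 1.815, -0.128, 0.001, 0.005, -0.001]
[1.983, 1.818, -0.121, 0.001, 0.005, -0.001]
[1.981, 1.82, -0.113, 0.001, 0.005, -0.001]
[1.979, 1.823, -0.106, 0.001, 0.005, -0.001]
```

View pics/look12.png

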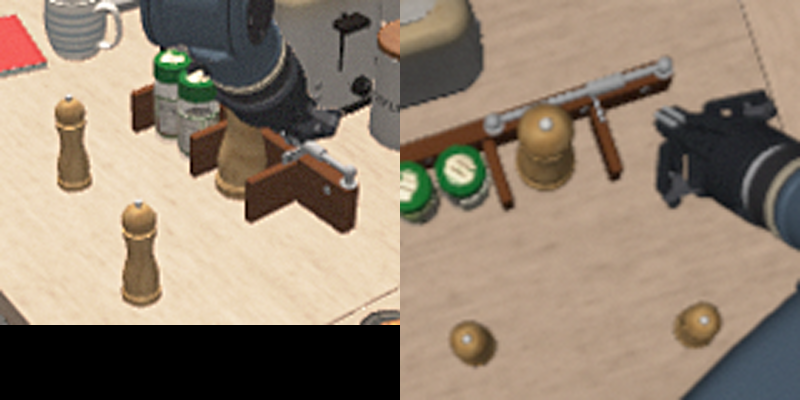

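Request:
send_rows --rows '[[[1.98, 1.82, -0.13, 0, 0.005, 0], [1.98, 1.82, -0.12, 0, 0.005, 0], [1.98, 1.82, -0.11, 0, 0.005, 0], [1.6, 1.5, -0.1, 0, 0.005, 0], [0, 0, 0, 0, 0, 0]]]'

```text
time: 13.28
position: [656.5, -264.7, 28.4]
tool_rot: [-90.7, 50.3, 39.6]
wrist_force: [-0.1, -0.2, 0.2]
finger_gap: -0.0
```

```bash
python3 look.py 13
```

```text
[ 656.465 -264.686   28.383] [-90.675  50.279  39.613] [-0.104 -0.19   0.172] rack [ -51.03  -146.131]
```

View pics/look13.png

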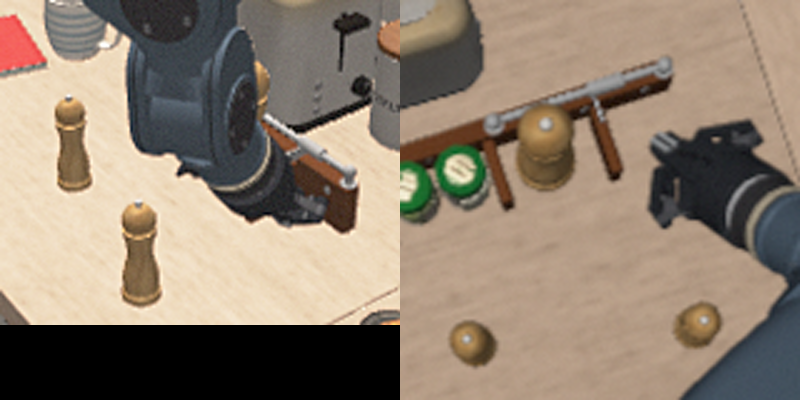

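The tip at (655,140) faces the middle of the keeper's outer side (612,150), and the knuckle at (652,205) will pass clear of the keeper's front end (618,175).

```bash
python3 - <<'E'
from h import *
from rig import sensors
s=sensors.sense();R0=Ro.from_euler("xyz",s["tool_rot"],degrees=True).as_matrix()
print("1cm +y rack in tool:",R0.T@np.r_[ey,0], "x", R0.T@np.r_[ex,0],"z",R0.T@[0,0,1])
E
```

```text
1cm +y rack in tool: [ 0.241 -0.307  0.921] x [ 0.593 -0.704 -0.39 ] z [-0.768 -0.64  -0.013]
```

Request:
send_rows --rows '[[[0.24, -0.31, 0.92, 0, 0, 0], [0.24, -0.31, 0.92, 0, 0, 0], [0.19, -0.25, 0.74, 0, 0, 0], [0.12, -0.16, 0.46, 0, 0, 0], [0.12, -0.16, 0.46, 0, 0, 0], [0, 0, 0, 0, 0, 0]]]'

```text
time: 14.12
position: [648.6, -229.1, 36.8]
tool_rot: [-92.0, 50.2, 38.7]
wrist_force: [-0.0, 0.2, -0.4]
finger_gap: 0.0
```

```bash
python3 look.py 14
```

```text
[ 648.634 -229.06    36.799] [-91.958  50.171  38.656] [-0.048  0.181 -0.357] rack [ -47.976 -109.783]
```

View pics/look14.png

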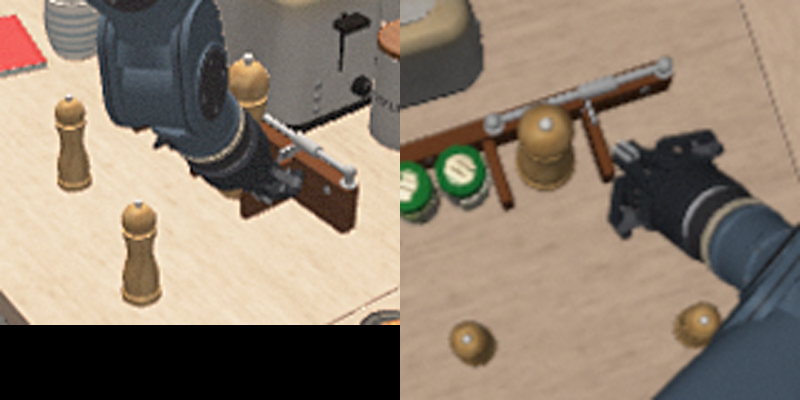

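The keeper has started to move: its front end went from (618,175) to (608,178). The tool has drifted up, so I'll push on while lowering a bit.

Request:
send_rows --rows '[[[0.3, 0.0, 0.46, 0, 0, 0], [0.3, 0.0, 0.46, 0, 0, 0], [0, 0, 0, 0, 0, 0]]]'

```text
time: 14.6
position: [646.7, -220.6, 32.9]
tool_rot: [-92.2, 50.1, 38.4]
wrist_force: [0.3, -0.1, 0.0]
finger_gap: 0.1
```

```bash
python3 look.py 15
```

```text
[ 646.69  -220.627   32.949] [-92.183  50.083  38.428] [ 0.284 -0.129  0.028] rack [ -47.338 -101.153]
```

View pics/look15.png

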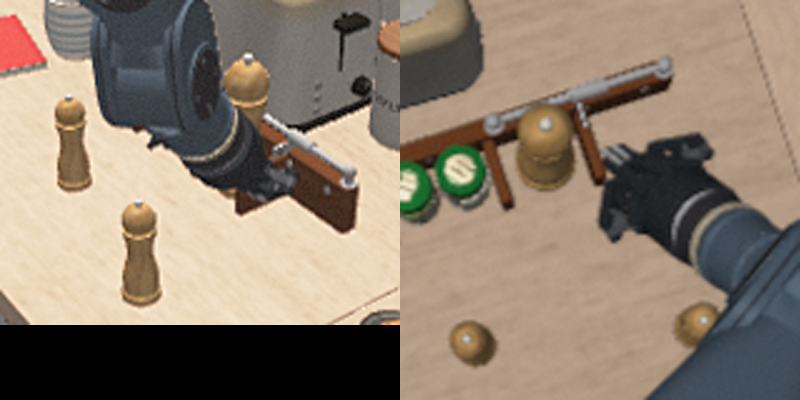

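The keeper follows and is now close to the mill. Continuing in small steps.

Request:
send_rows --rows '[[[0.14, -0.02, 0.28, 0, 0, 0], [0.14, -0.02, 0.28, 0, 0, 0]]]'

```text
time: 14.95
position: [645.2, -215.7, 31.4]
tool_rot: [-92.3, 50.1, 38.3]
wrist_force: [0.9, -2.0, 0.6]
finger_gap: 0.0
```

Request:
send_rows --rows '[[[0.12, -0.04, 0.28, 0, 0, 0], [0.12, -0.04, 0.28, 0, 0, 0]]]'

```text
time: 15.2
position: [643.8, -210.7, 30.7]
tool_rot: [-92.5, 50.1, 38.1]
wrist_force: [-0.3, -2.9, 3.2]
finger_gap: -0.3
```

```bash
python3 look.py 16
```

```text
[ 643.759 -210.746   30.726] [-92.544  50.065  38.089] [-0.253 -2.907  3.198] rack [-47.216 -90.846]
```

View pics/look16.png

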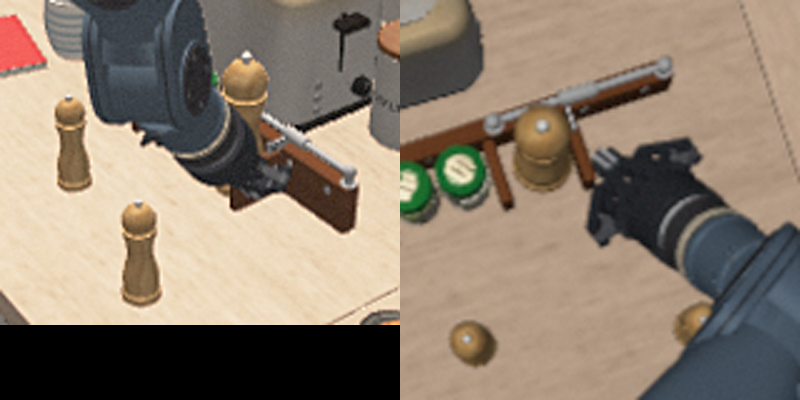

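Request:
send_rows --rows '[[[0.1, -0.06, 0.28, 0, 0, 0], [0.1, -0.06, 0.28, 0, 0, 0]]]'

```text
time: 15.55
position: [642.1, -205.2, 30.3]
tool_rot: [-92.6, 50.0, 38.0]
wrist_force: [0.5, -3.7, 2.4]
finger_gap: 0.0
```

Request:
send_rows --rows '[[[0.1, -0.06, 0.28, 0, 0, 0], [0.1, -0.06, 0.2, 0, 0, 0]]]'

```text
time: 15.8
position: [640.9, -200.6, 29.7]
tool_rot: [-92.8, 50.1, 37.9]
wrist_force: [-0.2, -6.3, 3.8]
finger_gap: 0.1
```

```bash
python3 look.py 17
```

```text
[ 640.894 -200.562   29.731] [-92.788  50.072  37.862] [-0.197 -6.35   3.805] rack [-46.942 -80.271]
```

View pics/look17.png

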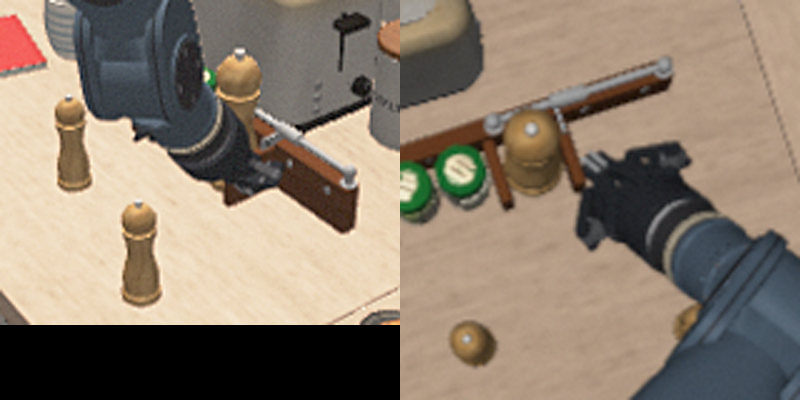

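Nearly closed, and the mill is upright at (531,130). Small steps from here, watching for the force jump.

Request:
send_rows --rows '[[[0.05, -0.03, 0.15, 0, 0, 0]]]'

```text
time: 16.02
position: [640.7, -200.6, 29.9]
tool_rot: [-93.1, 50.1, 37.6]
wrist_force: [0.7, -6.7, 2.8]
finger_gap: 0.2
```

Request:
send_rows --rows '[[[0.05, -0.03, 0.12, 0, 0, 0]]]'

```text
time: 16.15
position: [640.8, -200.7, 29.9]
tool_rot: [-93.3, 50.2, 37.4]
wrist_force: [1.0, -5.8, 1.7]
finger_gap: 0.1
```

```bash
python3 look.py 18
```

```text
[ 640.773 -200.702   29.922] [-93.281  50.207  37.363] [ 0.989 -5.751  1.723] rack [-47.099 -80.368]
```

View pics/look18.png

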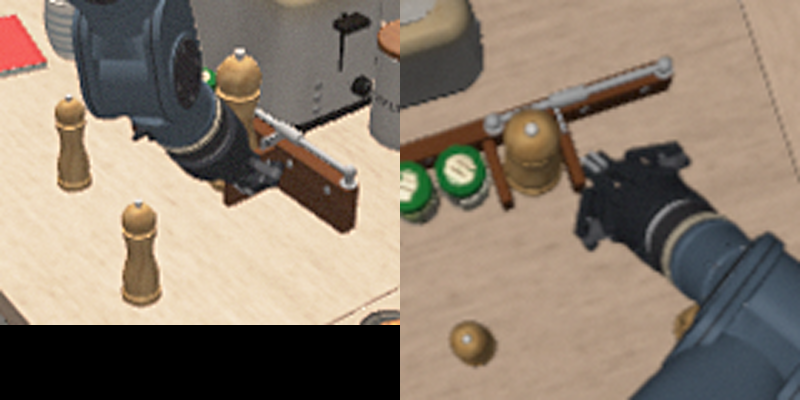

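Request:
send_rows --rows '[[[0.08, -0.08, 0.3, 0, 0, 0]]]'

```text
time: 16.38
position: [640.6, -200.5, 30.1]
tool_rot: [-93.8, 50.3, 36.9]
wrist_force: [2.7, -8.9, 0.1]
finger_gap: -0.2
```

Request:
send_rows --rows '[[[0.08, -0.08, 0.3, 0, 0, 0]]]'

```text
time: 16.5
position: [640.6, -200.6, 30.2]
tool_rot: [-94.3, 50.5, 36.3]
wrist_force: [3.4, -8.6, -0.8]
finger_gap: -0.1
```

```bash
python3 look.py 19; python3 -c "
from h import *
print(*kn(531,130));print(*kn(545,124))"
python3 - <<'E'
import cv2
from rig import vision
b=vision.grab_frame("top")["color"][165:235,260:340]
cv2.imwrite("pics/z19.png",cv2.resize(b,(800,600) if 0 else (640,560),interpolation=2)[:,:,::-1])
E
```

```text
[ 640.56  -200.597   30.217] [-94.334  50.477  36.322] [ 3.365 -8.627 -0.769] rack [-47.271 -80.205]
[ 643.692 -146.946  168.   ] [-28.415 -29.88 ]
[ 648.51  -158.989  168.   ] [-27.374 -42.809]
```

View pics/z19.png

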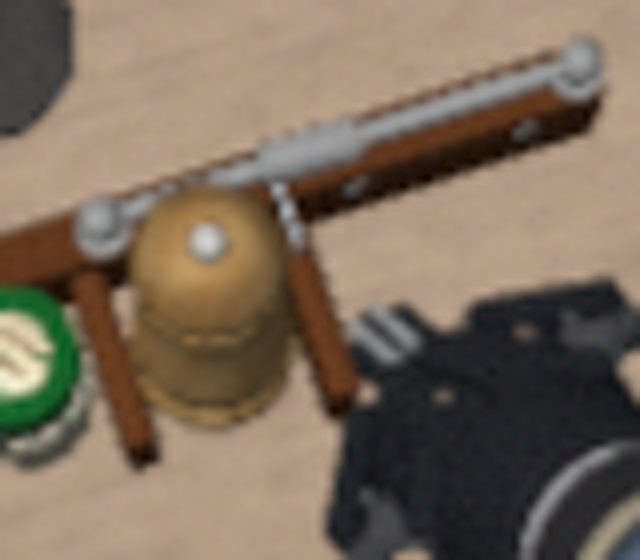

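The crop shows the mill upright with its foot filling the bay between the cheek (115,380) and keeper (320,330). The reaction is steady at 9 N with no motion, so the keeper has closed. Withdrawing.

```bash
python3 - <<'E'
from h import *
from rig import sensors
s=sensors.sense();R0=Ro.from_euler("xyz",s["tool_rot"],degrees=True).as_matrix()
print(R0.T@np.r_[-ey,0],R0.T@[0,0,1],R0.T@np.r_[-ex,0])
E
```

```text
[-0.208  0.323 -0.923] [-0.771 -0.635 -0.048] [-0.601  0.702  0.382]
```

Request:
send_rows --rows '[[[-0.1, 0.16, -0.46, 0, 0, 0], [-0.2, 0.32, -0.92, 0, 0, 0], [-0.31, 0.48, -1.38, 0, 0, 0], [-0.31, 0.48, -1.38, 0, 0, 0], [-1.5, -1.2, -0.1, 0, 0, 0], [-2.3, -1.9, -0.1, 0, 0, 0], [-2.3, -1.9, -0.1, 0, 0, 0], [0, 0, 0, 0, 0, 0]]]'

```text
time: 17.65
position: [651.0, -241.9, 102.4]
tool_rot: [-92.5, 50.6, 37.9]
wrist_force: [-0.1, 0.1, -0.2]
finger_gap: 0.0
```

```bash
python3 look.py 20
python3 - <<'E'
import cv2,numpy as np
from rig import vision
b=vision.grab_frame("top")["color"][165:235,260:340];a=vision.grab_frame("side")["color"][150:230,230:340]
o=np.zeros((350,800,3),np.uint8);o[:,:400]=cv2.resize(b,(400,350),interpolation=2);o[:290,400:]=cv2.resize(a,(400,290),interpolation=2)
cv2.imwrite("pics/z20.png",o[:,:,::-1])
E
```

```text
[ 651.045 -241.855  102.393] [-92.534  50.575  37.855] [-0.123  0.059 -0.182] rack [ -49.456 -122.719]
```

View pics/look20.png

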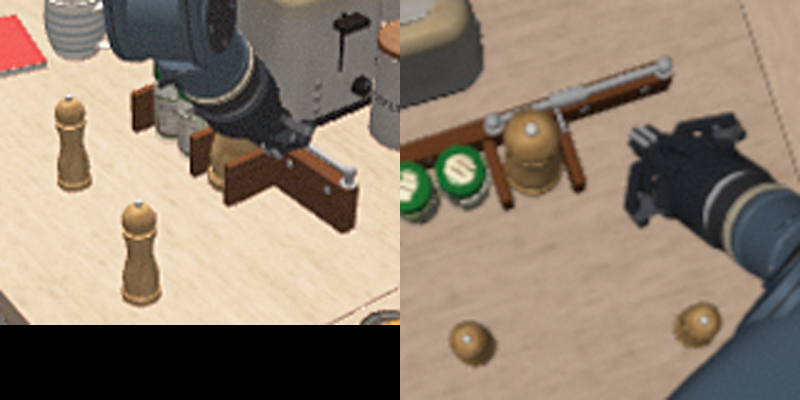

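View pics/z20.png

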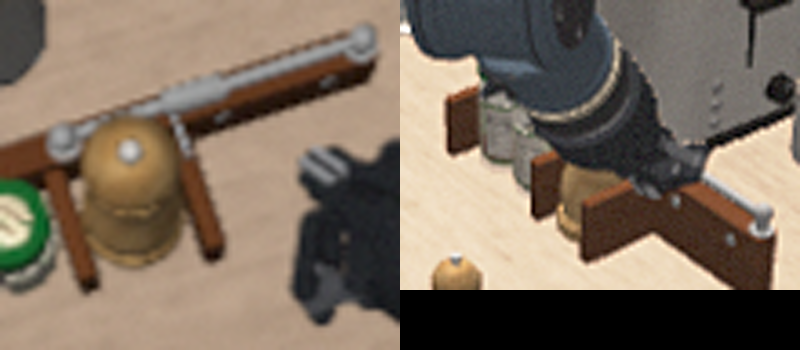

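```bash
python3 - <<'E'
from h import *
def c(u,v): return u/5+260,v/5+165
a=[plane("top",*c(*p),57) for p in [(80,290),(99,284),(205,259),(224,252)]]
print([rk(q) for q in a]); print(*kn(531,129))
E
```

```text
[array([-68.426,  12.279]), array([-68.654,   1.814]), array([-74.191, -55.195]), array([-73.919, -65.868])]
[ 644.557 -146.972  168.   ] [-27.596 -30.16 ]
```

The bay width measures about 57 mm (58 mm nominal). The mill is at rack (-28,-30) and upright, and the robot is clear. Handing in.

```bash
python3 -c "
from rig import finish_job,sensors
print(sensors.sense()['wrist_force']);print(finish_job())"
```

```text
[-0.39722309 -0.08923762 -0.24016434]
the job is handed in; nothing more can be done
None
```

The pepper mill is standing upright in its bay, against the back board, with the keeper closed on it. I handed the job in at about 18 s of the 69 s allowed; no verdict was reported.

I pushed the largest of the three mills low on its foot with two part-open fingers until it met the board. The wrist force peaked at about 16 N there. With the fingers shut, I then slid the keeper across until it stopped at about 9 N, and withdrew.

**Last checks:**
- **Mill position:** in the rack's frame it stands at about x = -28 mm, y = -30 mm. It is within about 1 mm of where it stood right after it met the board.
- **Bay width:** it measures about 57 mm, against the 58 mm mill. That is within measuring error and under the 63 mm limit.
- **Robot:** it was clear of everything, with about 0 N at the wrist.
- **Other objects:** the jars looked unmoved in the images. The mug and the jam jar were not measured again at the end, but the arm did not go near them.

**What disagreed:**
- My first estimate of the rack's position was about 5 mm off along its x axis. I corrected it using the contact with the board, so the mill's x value depends partly on that contact.
- Early in the first swing, joint 2 read -56.75°, just past its -56.73° limit. I moved it away at once and nothing was flagged.

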